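Load a gel cassette under the spring clip of a reading stand

ROBOT

A 6-joint arm with a two-finger parallel gripper is mounted at the origin on the work surface. World frame = base frame: x ahead of the robot, y to its left, z up, the work surface at z = 0. Lengths are in m, angles in rad, forces in N, time in s.
With the tool pointing down it reaches from about 0.425 to 0.95 m from the base axis. Payload 14.7 kg.
Tool frame: the origin (TCP) lies at the very end of the fingers, on their centre line; the grasp point (between the pads) lies 19 mm behind it (bot.grip_point_offset is the distance from the TCP to the grasp point, in m); x points along the fingers, z is the direction in which the jaws open and shut, and the axes are right-handed (so a half turn about x gives the same grasp; the last joint's range is limited). The gripper opens to 85 mm and grips with 20 to 120 N. Pads are 22 mm wide; open, the fingers measure 114 mm over their backs; the gripper's body (76 mm by 85 mm) begins 54 mm behind the grasp point. The pads swing forward as they close: fully open they stand 13 mm farther back than shut.
Start: joints at [-1.274, 0.48, 1.596, -0, 1.065, -0.047], TCP at [0.219, -0.612, 0.231] pointing down, gripper open.
Joint ranges: [-2.75, 2.75], [-0.82, 2.05], [0.23, 2.67], [-1.56, 4.7], [0.09, 2.69], [-2.92, 2.92]. Speed limits (rad/s): [1.89, 1.89, 2.39, 3.01, 3.01, 3.01].

INTERFACE

Orientations are given as a unit quaternion [w, x, y, z].
In Python, from cell import sensors, imaging, order, bot gives the robot as it stands. The module is installed in compiled form; this text tells all that it offers.
- The arm moves only by the tool carry_out, never from a script. Its argument "plan" is one flat list of numbers, 5 for each row, row after row: the shift along the tool's x, y, z in units of 50 mm (1.0 is 50 mm), then the turn about the tool's x in units of 5 degrees (1.0 is 5 degrees), then the opening, from 0 (shut) to 1 (fully open). A call has 1 to 20 rows; each row shifts and turns the commanded pose from where the row before left it, along the tool's axes as they then stand; what a row does not reach is not made up. A row lasts 1/10 s, in which the tool goes at most 50 mm and 8.59 degrees, less where a joint would pass 70% of its speed; a pose out of reach is approached as far as the arm can. A call is refused whole if a number of a shift passes 1 or a number of a turn 1, either way. A call with a gripper value outside its range is refused whole. The fingers move at their own pace and stop on an object; "newtons" is the grip in N (left out, the last holds). Time passes only in rows, so rows that do not move let the fingers close. It gives the time, the measured TCP pose, the force and the opening at its end, in the units of the state.
- sensors.get_state(): the state, without advancing time (a new reading comes with each control period).
- imaging.capture(name): name is "scene" or "top" or "wrist"; returns a dict with "color" (400x640x3 uint8, blue, green, red), "vfov" (degrees; the focal length in pixels is half the picture's height over the tangent of half this angle, whatever the lens; pixels are square), "cx", "cy" (the principal point, pixels), "rvec" (rotation vector, rad) and "tvec" (3), from world to camera coordinates, as OpenCV has them. Camera axes: x right, y down, z forward; pixel columns grow to the right and rows downward; lengths in m; the calibration is good to about 2 mm. A picture is of the moment at which its call begins. There is no depth.
- order.sign_off(): hands the job in, once; it reports no verdict.
The state is a dict: "time": time; "joint_positions": joint angles; "qvel": joint speeds; "tau": joint torques, N m; "position": TCP position; "eef_rot": TCP orientation; "wrist_force": force on the tool from outside, world axes, zero at the start; "ft_torque": the same for the moment, N m; "opening": finger opening in m.
Only numpy, scipy, OpenCV 4.12 (cv2) and the standard library are available. Lean on these libraries where they do the work, as an engineer would, in place of code of your own. Each camera call takes 0.05 s, during which the arm holds its last target.

TASK

Hold the blue bar of the spring clip down with one fingertip so that its red jaw lifts, and, while holding it, push the green gel cassette along its track with the other fingertip until it is fully home against the end stop. Then let the bar up so that the red jaw clamps the cassette, and leave everything clear. Push only: do not pick the cassette up, and leave the other things on the bench where they are.

Things in the scene. Friction and masses are not known exactly. Their poses are not given: they have to be found in the camera images.
- stand: Grey reading stand fixed to the bench, base plate 182 x 137 x 12 mm. Origin: on the bench under the middle line of its track; plate from x -110 to +72, y -40.5 to +96.5 mm; its top, the track floor, at z 12 mm. x is the way the cassette is pushed, z up. Two dark rails (inner faces y +/-31.5 mm, tops z 20 mm) guide the cassette. The track is open at its -x end.
- home (a point): Point on the track floor, at x +20, y 0, z 12 mm of the stand, axes as the stand's. The cassette's origin is here when it is fully home, its front edge against the dark end stop (near face at stand x +60 mm, top at z 24 mm).
- cassette: Green gel cassette, loose in the track: plate 80 (x) x 60 (y) x 8 mm with a pale pane; along its rear (-x) edge a white upright rim 6 mm thick, 60 mm wide, top 24 mm above the underside. Origin: middle of its underside; axes parallel to the stand's. About 120 g. Starts 36 to 50 mm short of home, its front edge 6 to 20 mm before the red jaw.
- push_face (a point): Middle of the outer (rear, -x) face of the cassette's white rim, 40 mm behind the cassette's origin and 16 mm above its underside: where to push.
- clip (a joint): Rotation (rad) of the sprung clip: 0 at rest, 0.42 with the bar fully down. Pressing the blue bar raises the red jaw. At 0 the jaw is 3 mm above the track floor and blocks the cassette; above about 0.17 the cassette's plate passes beneath; clamping the cassette it reads 0.10 to 0.17. About 3 N on the bar starts it, 6 N holds it at 0.33; it springs back when let go.
- bar_top (a point): The clip's blue press bar: 100 mm along the stand's x (-105 to -5 mm), 28 mm wide (y +60 to +88 mm), 6 mm thick, top z 38 mm at rest. Press it anywhere; a fingertip may slide along it. Its middle sinks 29 mm per rad (10 mm at 0.33: top at z 28, lower than the rim's top at z 36, so fingertips at one height can hold it and push). The point: middle of its top.
- jaw_foot (a point): The clip's jaw: a steel arm 12 mm wide over the track with a red foot 12 x 12 x 15 mm pointing down, at stand x +30 to +42, y +1 to +13 mm. Turns with the clip about the pivot rod (8 mm thick, along x from -107 to +57 mm at y +45, z 30 mm, on brackets up to z 36 mm), which runs between track and blue bar. The point: middle of the foot's underside.
- spare_cassette: Bystander: orange cassette of the same 80 x 60 mm shape with an upright rim 24 mm high, on the bench to the right of the stand. Leave it. Origin: middle of its underside.
- dye_jar: Bystander: small amber jar, 44 mm across, 55 mm high, beyond the stand. Origin: middle of its underside.
- tip_box: Bystander: blue box with a clear lid, 70 x 100 x 57 mm. Origin: middle of its underside.
- comb: Bystander: flat yellow gel comb, 80 mm long, 10 mm high, left of the stand. Origin: middle of the underside of its back.
- buffer_bottle: Bystander: clear bottle with a blue cap, 70 mm across, 170 mm high, at the right. Origin: middle of its underside.
- beaker: Bystander: glass beaker, 70 mm across, 90 mm high, at the left. Origin: middle of its underside.
- stain_bottle: Bystander: amber bottle with a black cap, 56 mm across, 130 mm high, at the right. Origin: middle of its underside.
Things that resemble listed ones, but are neither listed nor needed, are in the scene too. Several things have the shape of the cassette; the one meant has the colours described above.

How it is judged:
On the way, in this order (a step that is already met when the one before it is completed fails the run):
1. a fingertip holds the blue bar down, the jaw lifted, before the cassette has gone under it (value of joint clip above 0.17 rad and contact force between the fingers and clip above 0.5 N and x of cassette in the frame of home below -0.024 m), for 0.1 s.
2. with the bar still held down by a fingertip, the other pushes the cassette's front edge under and past the jaw (value of joint clip above 0.17 rad and contact force between the fingers and clip above 0.5 N and x of cassette in the frame of home above -0.018 m and contact force between the fingers and cassette above 0.1 N), for 0.1 s.
At the end, for the whole second after the job is handed in: the cassette lies flat in the track within 3 mm of fully home, at rest, with the jaw pressing on it (more than 0.5 N, clip joint between 0.07 and 0.2 rad) and the bar let go (x of cassette in the frame of home between -0.003 and 0.003 m and y of cassette in the frame of home between -0.004 and 0.004 m and z of cassette in the frame of home below 0.003 m and angle between the x axis of cassette and the x axis of stand, either way round below 0.06 rad and value of joint clip between 0.07 and 0.2 rad and contact force between clip and cassette above 0.5 N and contact force between the fingers and clip below 0.05 N and linear speed of cassette below 0.01 m/s); the robot touches nothing.
It fails at once if the cassette is lifted (more than 8 mm off the track floor) or tipped (more than 0.2 rad) (z of cassette in the frame of home above 0.008 m or angle between cassette's own z axis and vertical above 0.2 rad).
It fails at once if a bystander is moved by more than 20 mm or tipped over (distance of any of spare_cassette, dye_jar, tip_box, comb, buffer_bottle, beaker, stain_bottle from where it was at the start of the episode above 0.02 m or angle between any of spare_cassette, dye_jar, tip_box, comb, buffer_bottle, beaker, stain_bottle's own z axis and vertical above 0.4 rad).
It also fails if it takes over 45 s, if anything falls off the work surface, if the arm or the gripper's body presses on something with over 40 N, if the wrist force passes 120 N, or if a joint passes its speed limit or range.

## Working session

There is one attempt and no reset: what is moved stays moved. The work goes in short steps, Python scripts to look and compute and a tool call to move; the robot and the scene stay as the last step left them, time stands still between calls to the robot, and variables do not carry over. Pictures are saved under pics/ and viewed, and the job is handed in when it is done.

Besides the shell and the picture viewer there is one more tool, called by a JSON object that holds its "op" and its "data", one argument or row to a line. carry_out: Moves the arm, as the interface text tells. Its arguments: {"type":"object","properties":{"plan":{"type":"array","items":{"type":"number"}},"newtons":{"type":"number"}},"required":["plan"]}

```bash
mkdir -p pics; cat > h.py <<'E'
import numpy as np, cv2
from cell import sensors, imaging, order, bot
def K(c):
    f=c["color"].shape[0]/2/np.tan(np.radians(c["vfov"])/2)
    return np.array([[f,0,c["cx"]],[0,f,c["cy"]],[0,0,1]])
def proj(c,p):
    return cv2.projectPoints(np.array(p,float).reshape(-1,3),np.array(c["rvec"],float),np.array(c["tvec"],float),K(c),None)[0].reshape(-1,2)
def back(c,uv,z):
    R=cv2.Rodrigues(np.array(c["rvec"],float))[0]; t=np.array(c["tvec"],float).ravel()
    C=-R.T@t; d=R.T@np.linalg.inv(K(c))@np.array([uv[0],uv[1],1.]); s=(z-C[2])/d[2]
    return C+s*d
E
python3 - <<'E'
from h import *
import pickle
for n in ["scene","top","wrist"]:
    c=imaging.capture(n); pickle.dump(c,open(n+'0.pkl','wb')); cv2.imwrite(f'pics/{n}0.png',c["color"])
    print(n,c["vfov"],c["cx"],c["cy"])
s=sensors.get_state(); print(s)
E
```

```text
scene 50.05336497195675 323.7610105408304 200.96216393170778
top 55.79186988602525 318.1775377470757 197.0901859440582
wrist 71.74370686454617 319.7950051121872 201.04883310945831
{'time': 0.15, 'joint_positions': array([-1.27360322e+00,  4.80662640e-01,  1.59674159e+00, -7.08414139e-06,
        1.06509525e+00, -4.65967722e-02]), 'qvel': array([ 0.00074709, -0.00315822, -0.00219986,  0.00027385, -0.00056322,
        0.0009752 ]), 'tau': array([ 1.48666084e-03, -9.51147151e+01, -4.30459571e+01, -1.50977435e-04,
        8.30076460e-03, -1.26741508e-06]), 'position': array([ 0.21901435, -0.61165505,  0.23083149]), 'eef_rot': array([ 0.57790207,  0.4073002 ,  0.57841128, -0.40691047]), 'wrist_force': array([ 0.15239374, -0.14360466,  0.88303615]), 'ft_torque': array([ 0.0100102 ,  0.00246607, -0.00245005]), 'opening': 0.08548357723930568}
```

View pics/scene0.png

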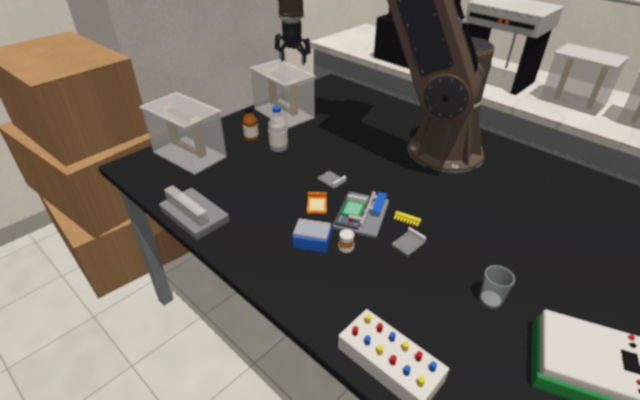

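View pics/top0.png

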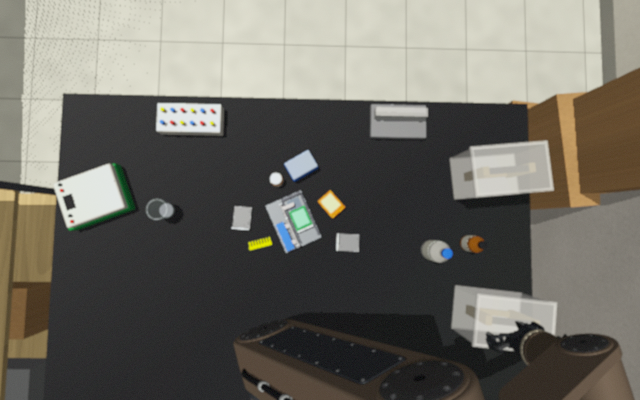

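View pics/wrist0.png

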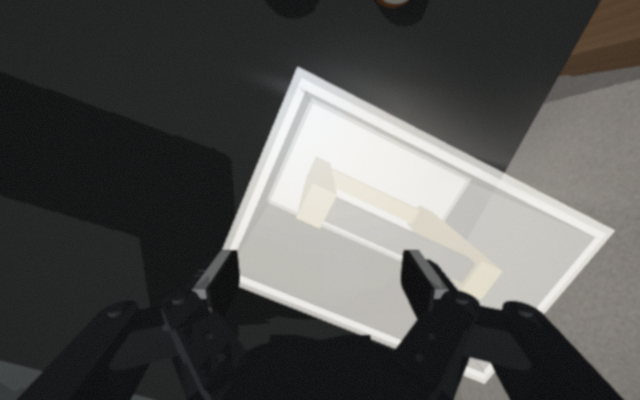

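```bash
python3 - <<'E'
import pickle,cv2
from h import *
c=pickle.load(open('top0.pkl','rb')); im=c["color"][140:265,220:370]
cv2.imwrite('pics/topc.png',cv2.resize(im,None,fx=5.3,fy=4.8 if 0 else 5.3*0.9,interpolation=cv2.INTER_CUBIC) if 0 else cv2.resize(im[:110],None,fx=5,fy=5,interpolation=cv2.INTER_CUBIC)[:, :])
c2=pickle.load(open('scene0.pkl','rb')); im=c2["color"][160:260,290:440]
cv2.imwrite('pics/scenec.png',cv2.resize(im,None,fx=5,fy=5,interpolation=cv2.INTER_CUBIC))
R=cv2.Rodrigues(c["rvec"])[0];print(-R.T@c["tvec"].ravel(),R)
E
```

```text
[ 0.51668041 -0.04360568  1.35257418] [[ 0.01420388 -0.99957893  0.02530254]
 [-0.99748898 -0.01592103 -0.06900904]
 [ 0.06938282 -0.02425881 -0.99729511]]
```

View pics/topc.png

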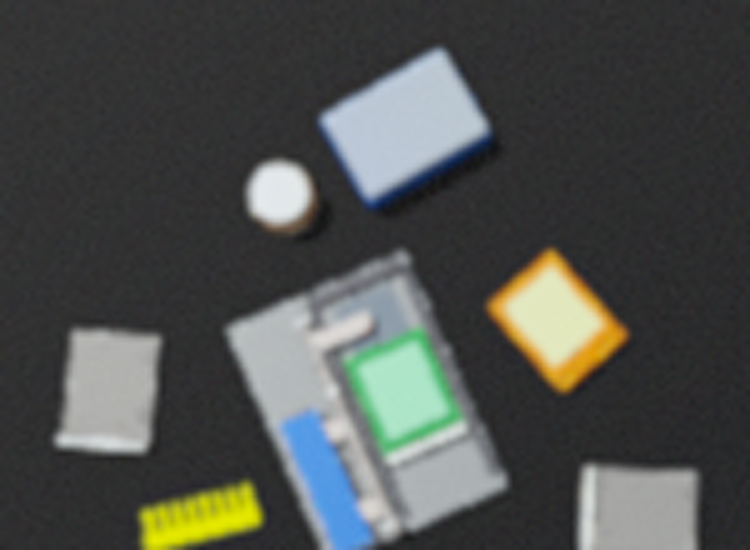

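View pics/scenec.png

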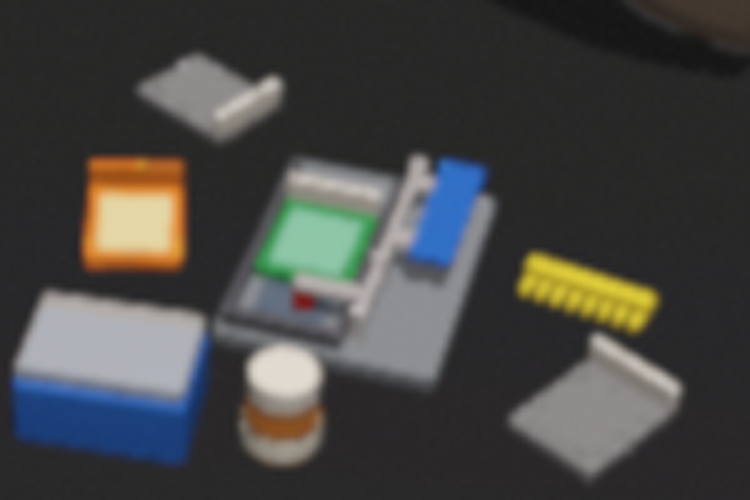

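```bash
cat > fit.py <<'E'
import pickle
from h import *
from scipy.optimize import least_squares
ct=pickle.load(open('top0.pkl','rb'));cs=pickle.load(open('scene0.pkl','rb'))
T=[((72,96.5,12),(225,328)),((-110,-40.5,12),(508,485)),((-5,88,38),(283,424)),((-5,60,38),(315,410))]
S=[((72,96.5,12),(432,380)),((-110,96.5,12),(495,200)),((-5,60,38),(410,262)),((-5,88,38),(447,265)),((-105,60,38),(440,160)),((-105,88,38),(487,167)),((72,-40.5,12),(217,325))]
def W(p,x):
    p=np.array(p,float)/1000; c,s=np.cos(x[2]),np.sin(x[2])
    return np.c_[x[0]+c*p[:,0]-s*p[:,1],x[1]+s*p[:,0]+c*p[:,1],p[:,2]]
def res(x):
    r=[]
    for c,L,o in((ct,T,(220,140)),(cs,S,(290,160))):
        uv=proj(c,W([l[0] for l in L],x)); m=(np.array([l[1] for l in L])+.5)/5-.5+np.array(o)
        r.append((uv-m).ravel())
    return np.concatenate(r)
f=least_squares(res,[0.55,0,0.45],loss='soft_l1'); x=f.x
if __name__=="__main__":
    print(x,np.degrees(x[2])); print(res(x).reshape(-1,2).round(1))
    # cassette rim: top crop rim ends outer edge top z=.036
    for uv in [(395,465),(468,430)]:
        p=back(ct,(np.array(uv)+.5)/5-.5+[220,140],.036)
        c,s=np.cos(x[2]),np.sin(x[2]); d=p[:2]-x[:2]; print('rim top rear stand',(c*d[0]+s*d[1])*1e3,(-s*d[0]+c*d[1])*1e3)
    print(W([(-60,74,38),(-70,0,36),(20,0,12)],x))
    np.save('stand.npy',x)
E
python3 fit.py
```

```text
[ 0.55466765 -0.00608963  0.43373112] 24.850962365114604
[[ 0.4 -0.4]
 [ 0.1 -0.5]
 [-0.9 -0.6]
 [ 0.1 -1.1]
 [ 0.6 -0.6]
 [ 0.4 -0.6]
 [-0.4 -2.2]
 [ 1.2 -0.8]
 [ 0.8 -0.3]
 [-0.1 -0. ]
 [-1.   0.3]]
rim top rear stand -65.74387937707118 26.699370688330212
rim top rear stand -64.25781130919333 -29.36616799641941
[[ 0.46912422  0.03584271  0.038     ]
 [ 0.49114937 -0.03550779  0.036     ]
 [ 0.57281573  0.00231556  0.012     ]]
```

```bash
cat >> h.py <<'E'
from scipy.spatial.transform import Rotation as Ro
def RT(s):
    q=s["eef_rot"]; return Ro.from_quat([q[1],q[2],q[3],q[0]]).as_matrix()
def stand(p,x):
    c,s=np.cos(x[2]),np.sin(x[2]); return np.array([x[0]+c*p[0]-s*p[1],x[1]+s*p[0]+c*p[1],p[2]])
def tostand(p,x):
    c,s=np.cos(x[2]),np.sin(x[2]); d=np.array(p)[:2]-x[:2]; return np.array([c*d[0]+s*d[1],-s*d[0]+c*d[1],p[2]])
def rep(s=None,targ=None):
    """stand-frame TCP, tool axes, shift in tool axes (units of 50mm) to stand-frame target (m)"""
    x=np.load('stand.npy'); s=s or sensors.get_state(); R=RT(s)
    yz=R[:,2]; a=np.degrees(np.arctan2(yz[1],yz[0])); want=np.degrees(x[2])+90
    d=(a-want+90)%180-90
    print('t',round(s['time'],2),'TCP stand mm',(tostand(s['position'],x)*1e3).round(1),'open mm',round(s['opening']*1e3,1),'F',s['wrist_force'].round(2),'yaw err deg',round(d,2),'tilt',R[2,0].round(4))
    if targ is not None: print('shift units',(R.T@(stand(targ,x)-s['position'])/.05).round(3))
E
python3 - <<'E'
from h import *
rep(targ=(-.086,.036,.25))
s=sensors.get_state(); print(RT(s).round(3)); print(s['joint_positions'])
c=imaging.capture("top")
print('bottle', back(c,(446,254),.17), back(c,(480,244),.13),'box corners',back(c,(458,287),.2))
E
```

```text
t 0.15 TCP stand mm [-559.1 -408.4  230.8] open mm 85.5 F [ 0.15 -0.14  0.88] yaw err deg -5.15 tilt -1.0
shift units [-0.374  8.625 -9.703]
[[-0.     0.941  0.337]
 [ 0.001  0.337 -0.941]
 [-1.     0.    -0.001]]
[-1.27360322e+00  4.80662640e-01  1.59674159e+00 -7.08414139e-06
  1.06509525e+00 -4.65967722e-02]
bottle [ 0.42664552 -0.4754427   0.17      ] [ 0.45722739 -0.60190176  0.13      ] box corners [ 0.32991677 -0.50032946  0.2       ]
```

{"op": "carry_out", "data": {
  "plan": [-0.4,0,0,-1,0.82,-0.2,0,0,-0.03,0.82,0,0,0,0,0.82]
}}

```text
time: 0.5
position: [0.2194, -0.6128, 0.2628]
eef_rot: [0.596, 0.381, 0.595, -0.382]
wrist_force: [-1.3, -0.7, 0.1]
opening: 0.0701
```

```bash
python3 - <<'E'
from h import *
rep(targ=(-.086,.036,.25))
E
```

```text
t 0.5 TCP stand mm [-559.2 -409.6  262.8] open mm 70.1 F [-1.26 -0.74  0.06] yaw err deg -0.12 tilt -1.0
shift units [ 0.229  9.446 -8.933]
```

{"op": "carry_out", "data": {
  "plan": [0,0.7,-0.4,0,0.82,0,0.7,-0.5,0,0.82,0,0.7,-0.5,0,0.82,0,0.7,-0.5,0,0.82,0,0.7,-0.5,0,0.82,0,0.7,-0.5,0,0.82,0,0.7,-0.5,0,0.82,0,0.7,-0.5,0,0.82,0,0.7,-0.5,0,0.82,0,0.6,-0.6,0,0.82,0,0.5,-0.6,0,0.82,0,0.5,-0.6,0,0.82,0,0.5,-0.6,0,0.82,0,0.5,-0.6,0,0.82,0,0.4,-0.6,0,0.82,0,0.4,-0.6,0,0.82,0,0.2,-0.4,0,0.82,0,0,0,0,0.82,0,0,0,0,0.82]
}}

```text
time: 2.4
position: [0.4789, 0.0047, 0.2609]
eef_rot: [0.596, 0.381, 0.596, -0.381]
wrist_force: [0.8, -0.1, 0.3]
opening: 0.0702
```

```bash
python3 - <<'E'
from h import *
import pickle
rep(targ=(-.086,.036,.12))
for n in ["scene","wrist"]:
    c=imaging.capture(n); pickle.dump(c,open(n+'1.pkl','wb')); im=c["color"]
    if n=="scene": im=cv2.resize(im[120:260,280:440],None,fx=4,fy=4,interpolation=cv2.INTER_CUBIC)
    cv2.imwrite(f'pics/{n}1.png',im)
E
```

```text
t 2.4 TCP stand mm [-64.2  41.6 260.9] open mm 70.2 F [ 0.75 -0.13  0.34] yaw err deg 0.0 tilt -1.0
shift units [ 2.818 -0.435  0.112]
```

View pics/wrist1.png

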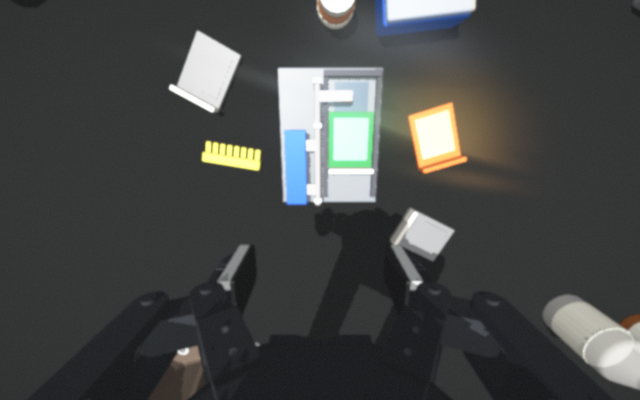

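View pics/scene1.png

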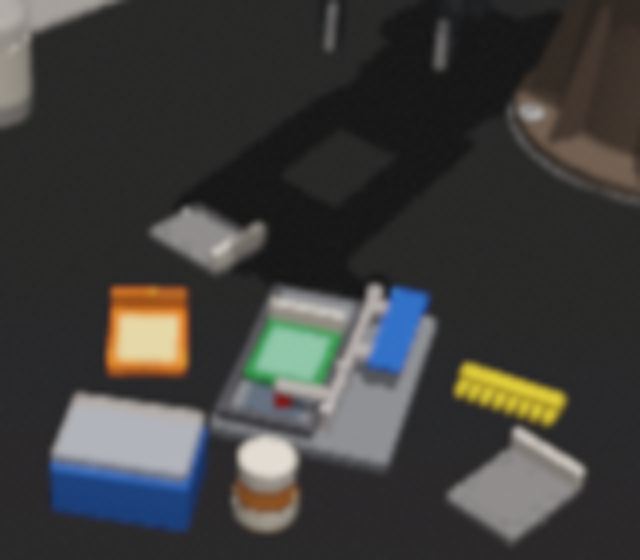

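```bash
python3 - <<'E'
import pickle,cv2
c=pickle.load(open('wrist1.pkl','rb')); im=c["color"][60:210,270:395]
cv2.imwrite('pics/wc1.png',cv2.resize(im,None,fx=4,fy=4,interpolation=cv2.INTER_CUBIC))
E
```

```text
(no output)
```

View pics/wc1.png

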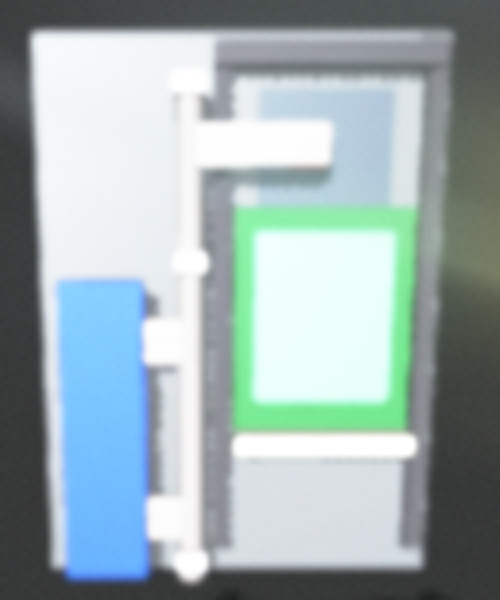

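```bash
cat > fit2.py <<'E'
from fit import *
cw=pickle.load(open('wrist1.pkl','rb'))
L=[((72,96.5,12),(30,32)),((-110,-40.5,12),(423,569)),((-110,96.5,12),(52,569)),((-5,88,38),(58,281)),((-5,60,38),(143,282)),((-105,88,38),(68,578)),((-105,60,38),(150,578))]
m=(np.array([l[1] for l in L])+.5)/4-.5+np.array((270,60))
rw=lambda y:(proj(cw,W([l[0] for l in L],y))-m).ravel()
y=least_squares(rw,x,loss='soft_l1').x
z=least_squares(lambda q:np.r_[rw(q)*1.5,res(q)],x,loss='soft_l1').x
print(x,y,z,rw(y).reshape(-1,2).round(1).tolist())
for uv in [(233,458),(417,457)]:
    p=back(cw,(np.array(uv)+.5)/4-.5+[270,60],.036); print(tostand(p,y)*1e3)
np.save('stand.npy',y)
rep(targ=(-.090,.036,.12))
E
python3 fit2.py
```

```text
[ 0.55466765 -0.00608963  0.43373112] [ 0.55381858 -0.00774958  0.43513837] [ 0.55385046 -0.00761022  0.43545177] [[0.1, -0.1], [-0.0, 0.0], [0.4, 0.2], [-0.4, 0.1], [0.2, -0.2], [0.0, 0.1], [-0.3, 0.0]]
[-63.12699777  30.9341021   36.        ]
[-62.92397347 -31.22397967  36.        ]
t 2.5 TCP stand mm [-62.9  42.  261.1] open mm 70.3 F [-0.47 -0.58 -0.85] yaw err deg -0.15 tilt -1.0
shift units [ 2.822 -0.541  0.122]
```

{"op": "carry_out", "data": {
  "plan": [0.6,-0.2,0.1,0,0.82,0.6,-0.26,0.02,0,0.82,0.6,0,0,0,0.82,0.6,0,0,0,0.82,0.6,0,0,0,0.82,0.5,0,0,0,0.82,0,0,0,0,0.82,0,0,0,0,0.82]
}}

```text
time: 3.3
position: [0.4607, -0.0113, 0.0865]
eef_rot: [0.595, 0.381, 0.596, -0.381]
wrist_force: [1.1, -0.1, 0.1]
opening: 0.0703
```

```bash
cat > look.py <<'E'
from h import *
import sys
t=sys.argv[1]
rep(targ=(-.086,.036,.04))
c=imaging.capture("scene"); cv2.imwrite(f'pics/s{t}.png',cv2.resize(c["color"][170:250,310:410],None,fx=6,fy=6,interpolation=cv2.INTER_CUBIC))
c=imaging.capture("wrist"); cv2.imwrite(f'pics/w{t}.png',c["color"])
E
python3 look.py 2
```

```text
t 3.3 TCP stand mm [-86.   36.   86.5] open mm 70.3 F [ 1.05 -0.09  0.05] yaw err deg -0.16 tilt -1.0
shift units [0.93  0.    0.001]
```

View pics/w2.png

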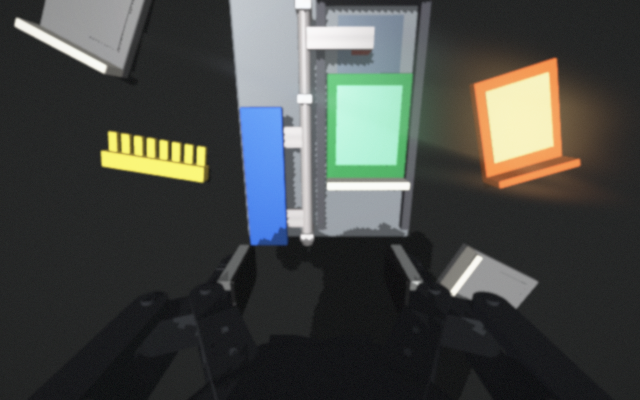

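View pics/s2.png

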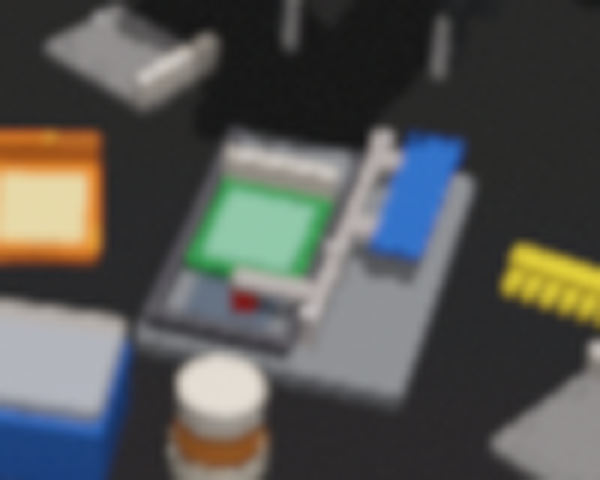

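```bash
python3 - <<'E'
from h import *
x=np.load('stand.npy'); c=imaging.capture("wrist")
for z in(.0865,.0925,.0985):
    print(z,proj(c,[stand(p,x)for p in[(-.075,.071,z),(-.097,.071,z),(-.075,.001,z),(-.097,.001,z)]]).round(0).tolist())
E
```

```text
0.0865 [[257.0, 235.0], [259.0, 270.0], [380.0, 235.0], [378.0, 269.0]]
0.0925 [[254.0, 240.0], [257.0, 275.0], [383.0, 239.0], [380.0, 275.0]]
0.0985 [[252.0, 245.0], [255.0, 281.0], [385.0, 244.0], [383.0, 281.0]]
```

{"op": "carry_out", "data": {
  "plan": [0.4,0,0,0,0.82,0.4,0,0,0,0.82,0,0,0,0,0.82,0,0,0,0,0.82]
}}

```text
time: 3.85
position: [0.4611, -0.0107, 0.0471]
eef_rot: [0.596, 0.381, 0.596, -0.381]
wrist_force: [0.5, -0.9, -0.2]
opening: 0.0704
```

```bash
python3 look.py 3
```

```text
t 3.85 TCP stand mm [-85.3  36.4  47.1] open mm 70.4 F [ 0.48 -0.86 -0.22] yaw err deg -0.09 tilt -1.0
shift units [ 0.143 -0.014  0.007]
```

View pics/w3.png

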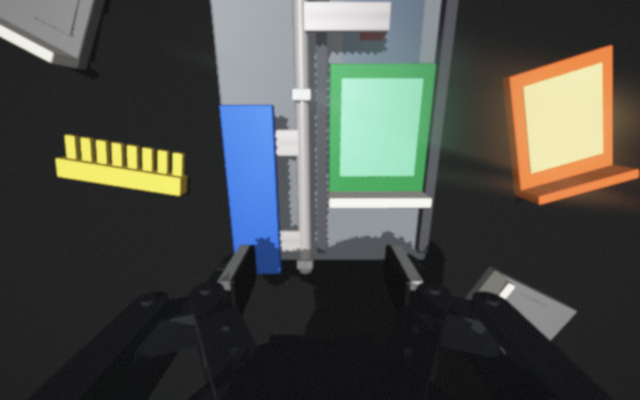

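View pics/s3.png

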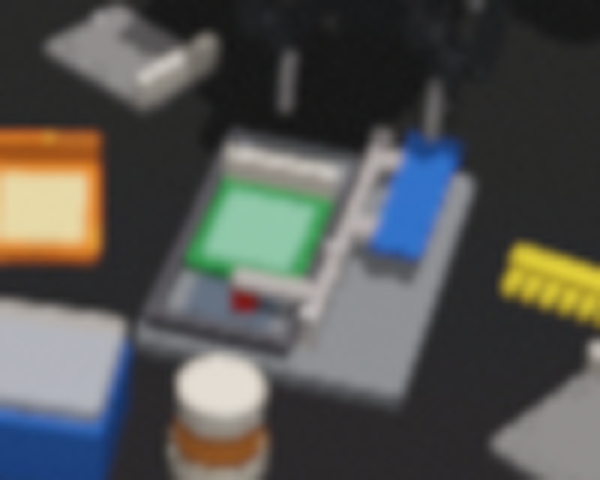

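{"op": "carry_out", "data": {
  "plan": [0.06,0,0,0,0.82,0.06,0,0,0,0.82,0,0,0,0,0.82,0,0,0,0,0.82]
}}

```text
time: 4.35
position: [0.4608, -0.0107, 0.0403]
eef_rot: [0.596, 0.381, 0.596, -0.381]
wrist_force: [1.0, 1.2, -0.2]
opening: 0.07
```

{"op": "carry_out", "data": {
  "plan": [0.06,0,0,0,0.82,0,0,0,0,0.82,0,0,0,0,0.82]
}}

```text
time: 4.65
position: [0.4607, -0.0107, 0.0372]
eef_rot: [0.596, 0.381, 0.596, -0.381]
wrist_force: [-0.1, -0.2, -0.6]
opening: 0.07
```

{"op": "carry_out", "data": {
  "plan": [0.06,0,0,0,0.82,0,0,0,0,0.82,0,0,0,0,0.82]
}}

```text
time: 4.95
position: [0.4607, -0.0107, 0.0342]
eef_rot: [0.596, 0.381, 0.596, -0.381]
wrist_force: [0.6, -0.0, 0.2]
opening: 0.0705
```

{"op": "carry_out", "data": {
  "plan": [0.06,0,0,0,0.82,0,0,0,0,0.82,0,0,0,0,0.82]
}}

```text
time: 5.25
position: [0.4608, -0.0107, 0.0312]
eef_rot: [0.596, 0.381, 0.596, -0.381]
wrist_force: [0.3, 0.0, -0.3]
opening: 0.07
```

```bash
python3 look.py 4
```

```text
t 5.25 TCP stand mm [-85.6  36.5  31.2] open mm 70.0 F [ 0.33  0.02 -0.31] yaw err deg -0.09 tilt -1.0
shift units [-0.176 -0.007  0.011]
```

View pics/s4.png

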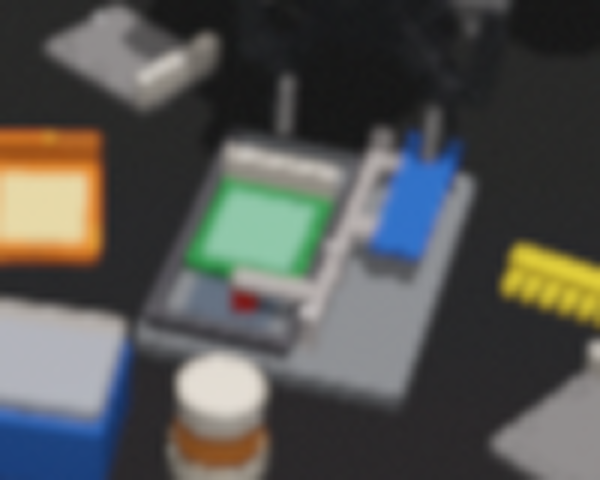

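Tip still just above the bar (contact near bar at ~(430,155)); keep stepping down.

{"op": "carry_out", "data": {
  "plan": [0.06,0,0,0,0.82,0,0,0,0,0.82,0,0,0,0,0.82]
}}

```text
time: 5.65
position: [0.4608, -0.0106, 0.0283]
eef_rot: [0.596, 0.381, 0.596, -0.381]
wrist_force: [-0.1, 2.1, 4.9]
opening: 0.0702
```

{"op": "carry_out", "data": {
  "plan": [0.06,0,0,0,0.82,0,0,0,0,0.82,0,0,0,0,0.82]
}}

```text
time: 5.95
position: [0.4607, -0.0106, 0.0253]
eef_rot: [0.596, 0.381, 0.596, -0.381]
wrist_force: [-0.3, 5.2, 5.5]
opening: 0.07
```

{"op": "carry_out", "data": {
  "plan": [0.04,0,0,0,0.82,0,0,0,0,0.82,0,0,0,0,0.82]
}}

```text
time: 6.25
position: [0.4606, -0.0105, 0.0233]
eef_rot: [0.596, 0.381, 0.596, -0.381]
wrist_force: [-1.8, 5.5, 5.1]
opening: 0.0701
```

```bash
python3 look.py 5
```

```text
t 6.25 TCP stand mm [-85.7  36.8  23.3] open mm 70.1 F [-1.84  5.51  5.06] yaw err deg -0.09 tilt -1.0
shift units [-0.334 -0.007  0.016]
```

View pics/s5.png

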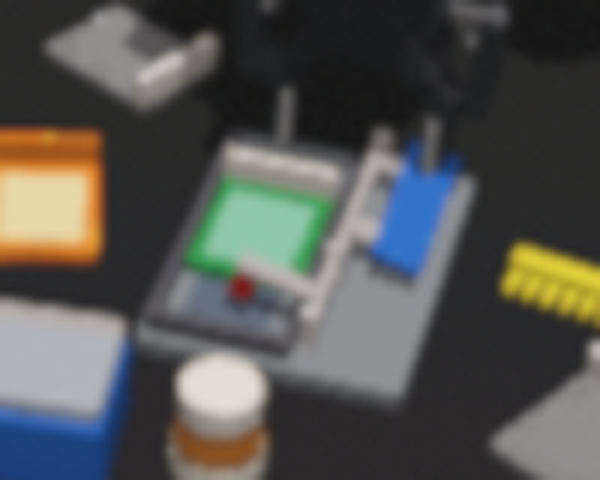

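View pics/w5.png

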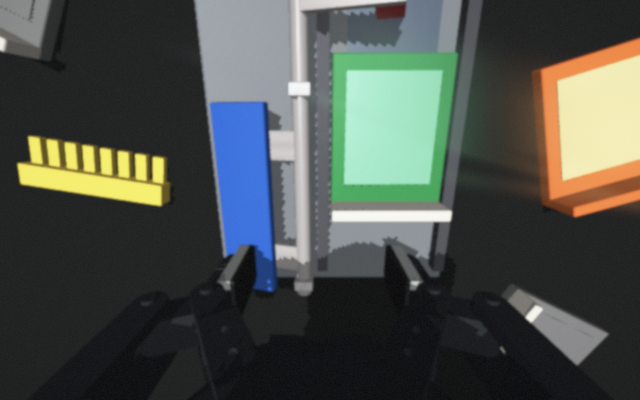

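{"op": "carry_out", "data": {
  "plan": [0.06,0,0,0,0.82,0,0,0,0,0.82,0,0,0,0,0.82]
}}

```text
time: 6.65
position: [0.4606, -0.0105, 0.0203]
eef_rot: [0.596, 0.381, 0.596, -0.381]
wrist_force: [-0.7, 6.6, 6.5]
opening: 0.0697
```

{"op": "carry_out", "data": {
  "plan": [0,0.06,0,0,0.82,0,0.06,0,0,0.82,0,0.06,0,0,0.82,0,0.06,0,0,0.82,0,0.06,0,0,0.82,0,0,0,0,0.82]
}}

```text
time: 7.25
position: [0.4734, -0.0043, 0.0202]
eef_rot: [0.595, 0.38, 0.597, -0.381]
wrist_force: [-4.5, 1.2, 5.3]
opening: 0.0701
```

```bash
python3 look.py 6
```

```text
t 7.25 TCP stand mm [-71.5  37.1  20.2] open mm 70.1 F [-4.5   1.22  5.34] yaw err deg -0.06 tilt -1.0
shift units [-0.396 -0.291  0.021]
```

View pics/s6.png

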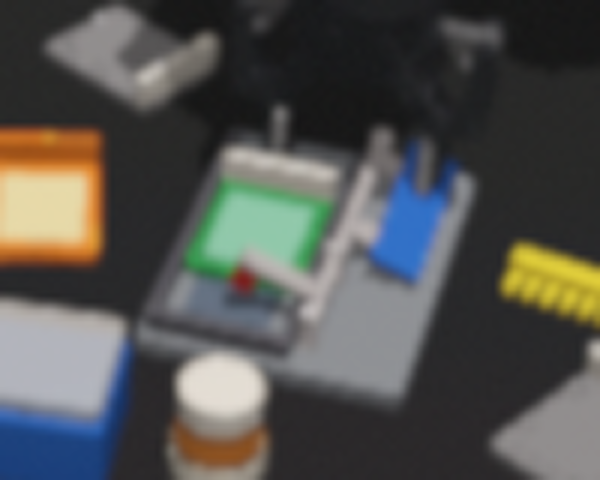

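View pics/w6.png

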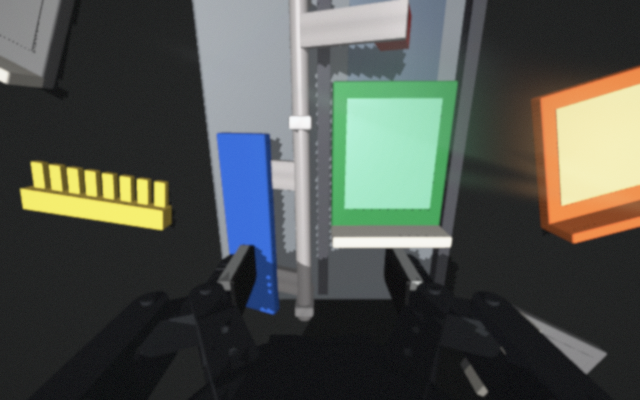

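{"op": "carry_out", "data": {
  "plan": [0,0.06,0,0,0.82,0,0.06,0,0,0.82,0,0.06,0,0,0.82,0,0.06,0,0,0.82,0,0,0,0,0.82]
}}

```text
time: 7.85
position: [0.4842, 0.0008, 0.0202]
eef_rot: [0.595, 0.38, 0.597, -0.381]
wrist_force: [-5.4, 2.0, 5.9]
opening: 0.0699
```

```bash
python3 look.py 7
```

```text
t 7.85 TCP stand mm [-59.6  37.1  20.2] open mm 69.9 F [-5.36  1.98  5.92] yaw err deg -0.06 tilt -1.0
shift units [-0.396 -0.529  0.022]
```

View pics/w7.png

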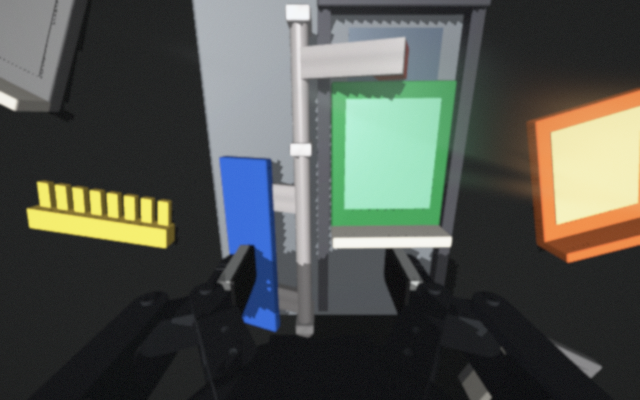

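View pics/s7.png

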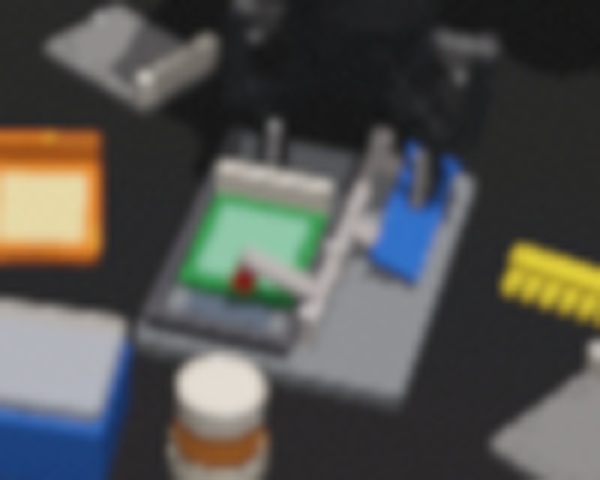

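{"op": "carry_out", "data": {
  "plan": [0,0.06,0,0,0.82,0,0.06,0,0,0.82,0,0.06,0,0,0.82,0,0.06,0,0,0.82,0,0.06,0,0,0.82,0,0.06,0,0,0.82,0,0.06,0,0,0.82,0,0.06,0,0,0.82,0,0,0,0,0.82]
}}

```text
time: 8.85
position: [0.5059, 0.0108, 0.0201]
eef_rot: [0.595, 0.38, 0.597, -0.381]
wrist_force: [-5.3, 1.1, 6.8]
opening: 0.0703
```

{"op": "carry_out", "data": {
  "plan": [0,0.04,0,0,0.82,0,0,0,0,0.82]
}}

```text
time: 9.05
position: [0.5075, 0.0116, 0.0201]
eef_rot: [0.595, 0.38, 0.597, -0.381]
wrist_force: [-6.4, 0.3, 6.5]
opening: 0.0697
```

{"op": "carry_out", "data": {
  "plan": [0,0.04,0,0,0.82,0,0,0,0,0.82]
}}

```text
time: 9.25
position: [0.5094, 0.0125, 0.0201]
eef_rot: [0.595, 0.38, 0.597, -0.381]
wrist_force: [-6.4, 2.0, 6.3]
opening: 0.0701
```

```bash
python3 look.py 8
```

```text
t 9.25 TCP stand mm [-31.8  37.1  20.1] open mm 70.1 F [-6.43  2.01  6.32] yaw err deg -0.07 tilt -1.0
shift units [-0.395 -1.085  0.022]
```

View pics/w8.png

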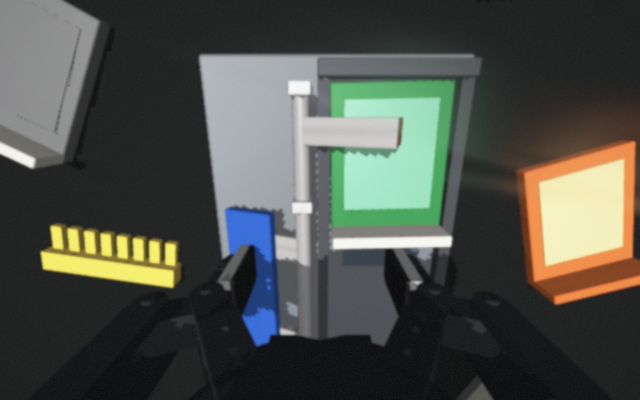

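View pics/s8.png

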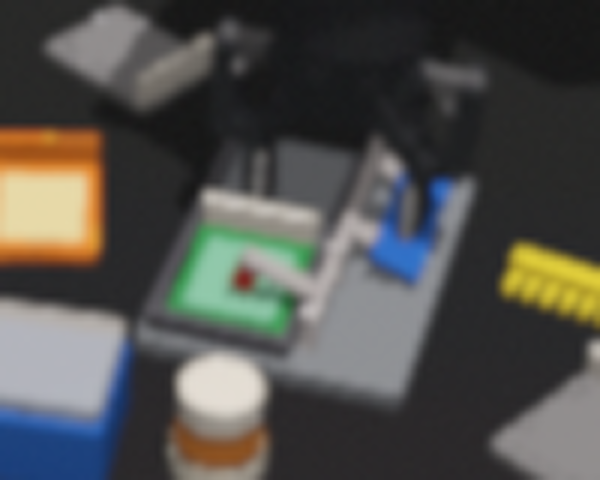

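{"op": "carry_out", "data": {
  "plan": [0,0.03,0,0,0.82,0,0,0,0,0.82]
}}

```text
time: 9.55
position: [0.5104, 0.013, 0.0201]
eef_rot: [0.595, 0.38, 0.597, -0.381]
wrist_force: [-8.4, 0.1, 7.5]
opening: 0.07
```

{"op": "carry_out", "data": {
  "plan": [0,0.03,0,0,0.82,0,0,0,0,0.82]
}}

```text
time: 9.75
position: [0.5106, 0.0135, 0.02]
eef_rot: [0.594, 0.38, 0.597, -0.382]
wrist_force: [-13.2, -5.0, 11.6]
opening: 0.0699
```

{"op": "carry_out", "data": {
  "plan": [0,-0.04,0,0,0.82,0,-0.04,0,0,0.82,0,-0.06,0,0,0.82,0,0,0,0,0.82]
}}

```text
time: 10.15
position: [0.5078, 0.0108, 0.0207]
eef_rot: [0.596, 0.381, 0.595, -0.38]
wrist_force: [1.6, 4.7, 7.5]
opening: 0.07
```

```bash
python3 look.py 9; python3 -c "
import cv2
im=cv2.imread('pics/w9.png')[40:290,190:490]
cv2.imwrite('pics/w9c.png',cv2.resize(im,None,fx=2.4,fy=2.4,interpolation=cv2.INTER_CUBIC))"
```

```text
t 10.15 TCP stand mm [-33.9  36.2  20.7] open mm 70.0 F [1.62 4.74 7.48] yaw err deg -0.1 tilt -1.0
shift units [-0.388 -1.041  0.006]
```

View pics/w9c.png

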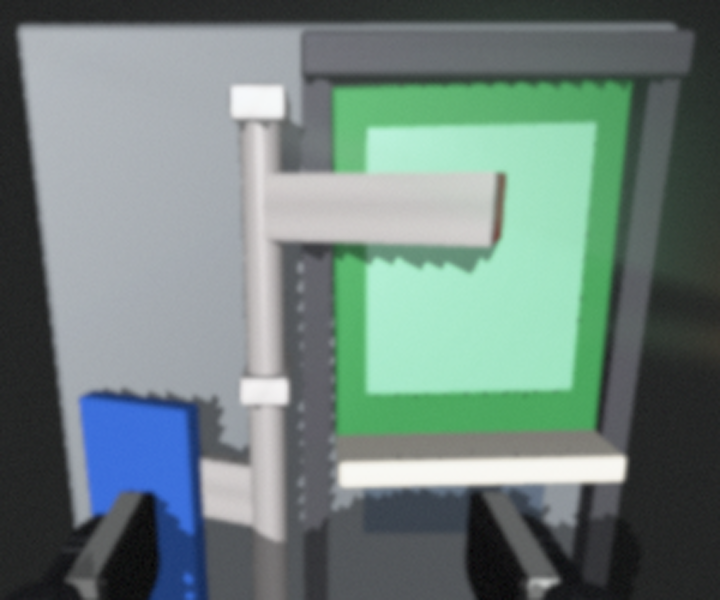

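```bash
python3 - <<'E'
from h import *
x=np.load('stand.npy'); c=imaging.capture("wrist")
for uv in [(341,487),(624,482)]:
    print(tostand(back(c,(np.array(uv)+.5)/2.4-.5+[190,40],.036),x)*1e3)
for uv in [(305,78),(690,76)]: # stop near face top
    print(tostand(back(c,(np.array(uv)+.5)/2.4-.5+[190,40],.024),x)*1e3)
E
```

```text
[-20.81524173  29.67515989  36.        ]
[-19.78676177 -29.9190562   36.        ]
[59.93253596 36.99303957 24.        ]
[ 60.16372022 -37.27969211  24.        ]
```

{"op": "carry_out", "data": {
  "plan": [0,-0.08,0,0,0.82,0,0,0,0,0.82,-0.06,0,0,0,0.82,-0.06,0,0,0,0.82,-0.06,0,0,0,0.82,-0.1,0,0,0,0.82,-0.2,0,0,0,0.82,-0.4,0,0,0,0.82,-0.6,0,0,0,0.82,-0.6,0,0,0,0.82,-0.6,0,0,0,0.82,0,0,0,0,0.82,0,0,0,0,0.82,0,0,0,0,0.82,0,0,0,0,0.82]
}}

```text
time: 11.8
position: [0.5028, 0.009, 0.1534]
eef_rot: [0.595, 0.38, 0.596, -0.381]
wrist_force: [-0.6, -0.4, 0.2]
opening: 0.0701
```

```bash
python3 look.py 10; python3 -c "
import cv2
im=cv2.imread('pics/w10.png')[20:290,180:490]
cv2.imwrite('pics/w10c.png',cv2.resize(im,None,fx=2,fy=2,interpolation=cv2.INTER_CUBIC))"
```

```text
t 11.8 TCP stand mm [-39.2  36.8 153.4] open mm 70.1 F [-0.62 -0.36  0.25] yaw err deg -0.08 tilt -1.0
shift units [ 2.269 -0.932  0.018]
```

View pics/w10c.png

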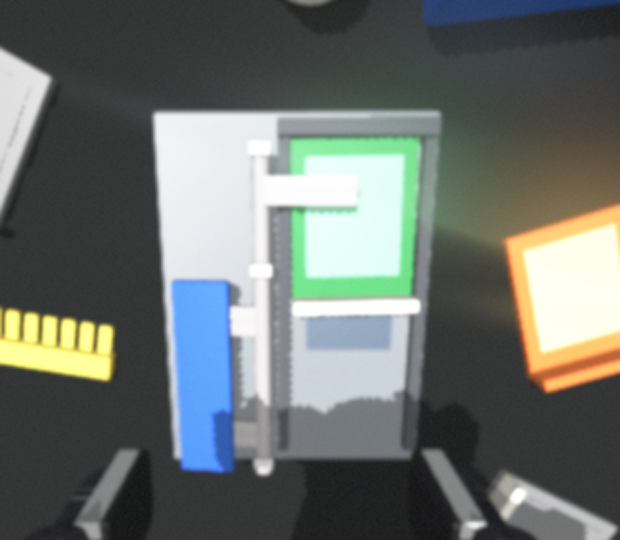

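View pics/s10.png

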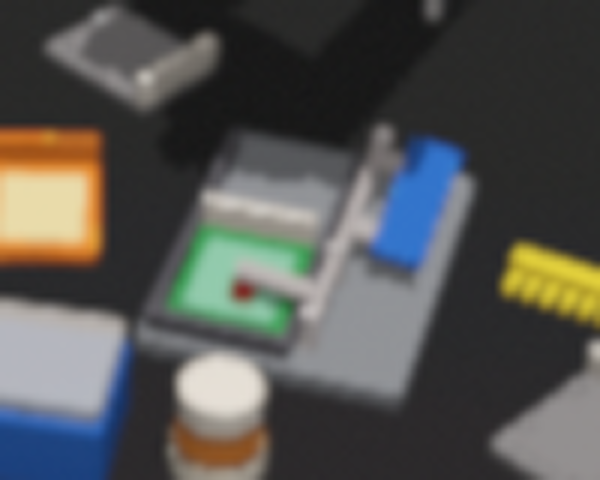

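```bash
python3 - <<'E'
from h import *
x=np.load('stand.npy'); c=imaging.capture("wrist")
for uv,z in [((294,315),.036),((419,313),.036),((278,135),.024),((440,134),.024)]:
    print(tostand(back(c,(np.array(uv)+.5)/2-.5+[180,20],z),x)*1e3)
order.sign_off()
E
```

```text
[-20.76086039  29.60019979  36.        ]
[-19.87039818 -30.32394033  36.        ]
[60.61609124 37.11294656 24.        ]
[ 60.92087064 -36.97669115  24.        ]
the job is handed in; nothing more can be done
```

I held the blue bar down with one fingertip and pushed the green cassette along its track with the other until it met the end stop. Then I backed off, let the bar up, raised the arm clear and handed the job in at about 12 s of the 45 s allowed. `sign_off` gives no verdict.

- **Cassette position:** after release the rear face of its rim measured at stand x of about -20.3 mm (-20 is fully home). It sat centred within about 0.5 mm, and its yaw was about 0.015 rad.
- **Pushed home:** wrist force rose from about 8 N to 13 N over the last steps, as expected when it reaches the stop.
- **Clamping:** in the last pictures the red jaw rests on the cassette and the bar is up. I did not measure the clip angle or the jaw's force directly.
- **Bar hold:** the wrist read about 5 to 7.5 N upwards while I held the bar and pushed (11.6 N as the cassette met the stop). The jaw was visibly raised before the cassette went under it.
- **Clear of the scene:** the wrist force read near zero at the end, with the fingertips about 150 mm above the bench. The bystanders near the stand look unmoved; I took no final pictures of the bottles or beaker.

None of the checks failed or disagreed.

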